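# Open the red tool chest on its gas struts

### The arm

A 6-joint arm with a two-finger parallel gripper is mounted at the origin on the work surface. World frame = base frame: x ahead of the robot, y to its left, z up, the work surface at z = 0. Lengths are in m, angles in rad, forces in N, time in s.
With the tool pointing down it reaches from about 0.375 to 0.975 m from the base axis. Payload 3.8 kg.
Tool frame: the origin (TCP) lies midway between the tips of the shut fingers; the grasp point (between the pads) lies 19 mm behind it; z points along the fingers, y is the line along which they close (so a half turn about z gives the same grasp; the last joint's range is limited). The gripper opens to 85 mm and grips with 20 to 120 N. Pads are 22 mm wide; open, the fingers measure 114 mm over their backs; the gripper's body (76 mm by 85 mm) begins 54 mm behind the grasp point. The pads swing forward as they close: fully open they stand 13 mm farther back than shut.
Start: joints at [1.213, 0.264, 1.604, -0, 1.274, -0.037], TCP at [0.213, 0.641, 0.203] pointing down, gripper open.
Joint ranges: [-2.63, 2.63], [-0.94, 2.18], [0.31, 2.57], [-1.31, 4.45], [0, 2.66], [-2.55, 2.55]. Speed limits (rad/s): [2.57, 2.57, 3.14, 3.14, 3.14, 3.14].

### API

Orientations are given as a unit quaternion [w, x, y, z].
In Python, from station import r gives the robot as it stands.
- The arm moves only by the shell command python3 -m inch 'ROWS' [OPENING] [FORCE]. ROWS is a JSON object of lists of equal length, an entry for each row: "travel": the shift along the world's x, y, z as a fraction of full scale, a list of three; "turn": the turn, a rotation vector about the world's x, y, z as a fraction of full scale, a list of three. In form: {"travel": [[x, y, z], ...], "turn": [[ax, ay, az], ...]}. A call has 1 to 12 rows; each row is the pose to reach, as a shift and turn from the pose commanded when the call began; what a row does not reach only later rows make up. Full scale, the value 1, is 250 mm for a shift and pi/2 rad for a turn. A row lasts 1/10 s, in which the tool goes at most 50 mm and 8.59 degrees, less where a joint would pass 70% of its speed; a pose out of reach is approached as far as the arm can. A call with a number of a shift or a turn outside -1 to 1 is refused whole. A call with a gripper value outside its range is refused whole. OPENING is the opening in per cent of the stroke, from 0 (shut) to 100 (fully open), set as the call begins (- or left out, the last holds). The fingers move at their own pace and stop on an object; FORCE is the grip in N (left out, the last holds). Time passes only in rows, so rows that repeat a pose let the fingers close. It gives the time, the measured TCP pose, the force, the opening and the grip force at its end, in the units of the state.
- r.read_state(): the state, without advancing time (a new reading comes with each control period).
- r.get_image(name): name is "scene" or "top" or "wrist"; returns (picture, depth): 480x640x3 uint8, red, green, blue; 480x640 float32, m along the optical axis (not along the pixel's ray), 0 where there is no reading.
- r.camera_info(name): a dict with "mtx" (3x3 intrinsics, pixels), "k1" (the pictures are not rectified: a ray, as slopes to the right and down, at radius r is drawn at 1 + k1 r^2 times it, then the intrinsics apply), "rvec" (rotation vector, rad) and "tvec" (3), from world to camera coordinates, as OpenCV has them. Camera axes: x right, y down, z forward; pixel columns grow to the right and rows downward; lengths in m; the calibration is good to about 2 mm. A picture is of the moment at which its call begins: read the wrist's pose just before it. camera_info takes no time and is no camera call; for the wrist camera it gives the pose at the moment of the call.
- r.sign_off(): hands the job in; it is judged then, once.
The state is a dict: "time_s": time; "joint_positions": joint angles; "qd": joint speeds; "effort": joint torques, N m; "eef_pos": TCP position; "orientation": TCP orientation; "contact_force": force on the tool from outside, world axes, zero at the start; "ft_torque": the same for the moment, N m; "gripper_width": finger opening in m; "grip_force": force on a finger pad.
Only numpy, scipy, OpenCV 4.12 (cv2) and the standard library are available. Lean on these libraries where they do the work, as an engineer would, in place of code of your own. Each camera call takes 0.05 s, during which the arm holds its last target. There are 200 camera calls.

### The job

Open the red tool chest: take the black pull on the front of its lid, swing the lid up and over past its balance point without flinging it, and leave it standing fully open, held by its own gas struts. Keep the blue chest shut.

Things in the scene. Friction and masses are not known exactly. Their poses are not given: they have to be found in the camera images.
- red_lid (a joint): Lid angle of the red steel tool chest, rad: 0 shut, 1.45 fully open (stop, nearly upright). Chest fixed to the bench, 160 mm deep, 240 wide, 105 high with the 20 mm lid. Front edge swings up and away from the robot. Lid 0.4 kg. Let go below its balance point (at 0.75 to 1.05 rad) it sinks shut; beyond it two gas struts slowly push it to the stop and hold it. Lifting at the pull: 2 to 5 N.
- red_grip (a point): Centre of the red lid's black pull: a level roll 22 mm in diameter, 54 mm long parallel to the hinge (its y axis), on a 10 mm stem, 35 mm in front of the middle of the lid's front edge, 95 mm above the bench when shut. Its flat ends can be pinched from above, a finger at each end. It turns with the lid: x along the lid towards the hinge, z out of the lid's top.
- red_hinge (a point): Middle of the red lid's hinge line, on the chest body's back top edge (far from the robot), 85 mm above the bench; fixed to the chest. x level from the chest's front to its back, y along the hinge, z up. With the lid shut the pull's centre lies at (-195, 0, 10) mm in this frame; opening turns it about +y, so that the pull rises and goes back to stand above the hinge.
- blue_lid (a joint): Lid angle of the blue tool chest beside the red one and like it in all but colour, rad: 0 shut. It is to stay shut.

How it is judged:
By the outcome, as a careful person would: the job done as asked, in the order asked, and still so for the second after the job is handed in, with the robot touching nothing.
It also fails if it takes over 38 s, if anything falls off the work surface, if the arm or the gripper's body presses on something with over 40 N, if the wrist force passes 120 N, or if a joint passes its speed limit or range.

## Working session

There is one attempt and no reset: what is moved stays moved. The work goes in short steps, Python scripts to look and compute and a shell command to move; the robot and the scene stay as the last step left them, time stands still between calls to the robot, and variables do not carry over. Pictures are saved under pics/ and viewed, at most 10 in all, crops included, and the job is handed in when it is done.

```bash
mkdir -p pics
cat > h.py <<'E'
from station import r
import numpy as np, cv2
def snap(n,f):
    info=r.camera_info(n); im,d=r.get_image(n)
    cv2.imwrite('pics/'+f+'.png',im[:,:,::-1]); np.savez('/tmp/'+f,im=im,d=d,**{k:np.array(info[k]) for k in('mtx','k1','rvec','tvec')})
def cloud(f):
    z=np.load('/tmp/'+f+'.npz'); d=z['d']; h,w=d.shape
    v,u=np.mgrid[:h,:w]; p=np.stack([u,v],-1).reshape(-1,1,2).astype(float)
    n=cv2.undistortPoints(p,z['mtx'],np.array([float(z['k1']),0,0,0])).reshape(-1,2)
    c=np.c_[n,np.ones(len(n))]*d.reshape(-1,1)
    R=cv2.Rodrigues(z['rvec'])[0]; P=(c-z['tvec'].reshape(3))@R
    P[d.reshape(-1)==0]=np.nan
    return z['im'],P.reshape(h,w,3)
E
python3 - <<'E'
from h import *
for n in('top','scene'): snap(n,n+'0')
a=cv2.imread('pics/top0.png');print(r.read_state()['time_s'])
E
```

```text
0.1
```

View pics/top0.png

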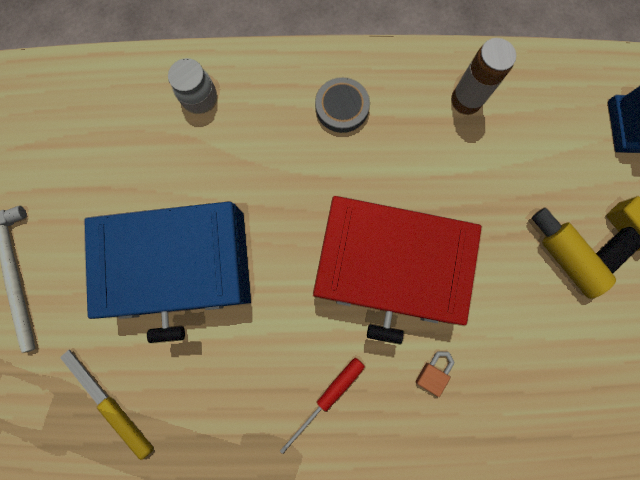

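View pics/scene0.png

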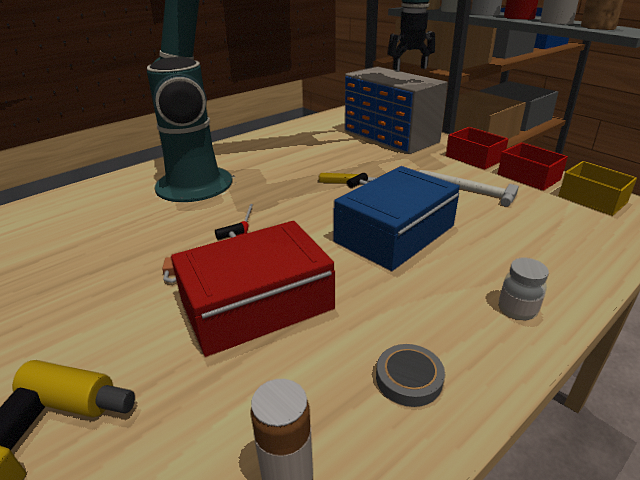

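The top view shows the red chest at about (398,260) with its pull at (385,334), and the blue chest to the left with its pull at (166,334). Next I'll measure the pull and the lid axes.

Run:
```python
from h import *
im,P=cloud('top0'); i=im.astype(int)
red=(i[...,0]>120)&(i[...,1]<60)&(i[...,2]<60)&(P[...,2]>.09)&(P[...,2]<.12)
q=P[red]; print('red z',np.median(q[:,2]),len(q))
rc=cv2.minAreaRect((q[:,:2]*1000).astype(np.float32)); print(rc); print(cv2.boxPoints(rc))
b=np.zeros(red.shape,bool); b[318:350,360:412]=1
m=b&(i.sum(2)<130)&(P[...,2]>.07)
q=P[m]; print(len(q),'z pct',np.percentile(q[:,2],[5,50,95]))
rp=cv2.minAreaRect((q[:,:2]*1000).astype(np.float32)); print(rp)
s=r.read_state();print(s['eef_pos'],s['orientation'])
```

```text
red z 0.10526015287004069 15198
((540.6170654296875, -150.39874267578125), (238.25418090820312, 157.23072814941406), 77.6399917602539)
[[ 438.32428  -249.9368  ]
 [ 591.9107   -283.5926  ]
 [ 642.90985   -50.860687]
 [ 489.32343   -17.204895]]
491 z pct [0.09886688 0.10449028 0.1070453 ]
((427.462646484375, -124.83221435546875), (52.822330474853516, 21.191688537597656), 78.17256927490234)
[0.21260587 0.63985679 0.2017704 ] [-2.02905963e-04  1.59718764e-01  9.87162005e-01 -1.02555071e-03]
```

```bash
python3 -m inch '{"travel":[[0.6,-1,0],[0.6,-1,0],[0.6,-1,0],[0.6,-1,0],[0.6,-1,0],[0.6,-1,0],[0.6,-1,0]],"turn":[[0,0,0.068],[0,0,0.068],[0,0,0.068],[0,0,0.068],[0,0,0.068],[0,0,0.068],[0,0,0.068]]}' 100
python3 -m inch '{"travel":[[0.12,-1,0],[0.12,-1,0],[0.12,-1,0],[0.12,-1,0],[0.12,-1,0],[0.12,-1,0]],"turn":[[0,0,0],[0,0,0],[0,0,0],[0,0,0],[0,0,0],[0,0,0]]}'
python3 -m inch '{"travel":[[0.14,-1,0],[0.14,-1,0],[0.14,-1,0],[0.14,-1,0],[0.14,-1,0],[0.14,-1,-0.1],[0.14,-1,-0.1],[0.14,-1,-0.1]],"turn":[[0,0,0],[0,0,0],[0,0,0],[0,0,0],[0,0,0],[0,0,0],[0,0,0],[0,0,0]]}'
python3 - <<'E'
from h import *
snap('wrist','w0'); im,P=cloud('w0'); i=im.astype(int)
m=(i.sum(2)<130)&(P[...,2]>.085)&(P[...,2]<.115)&(abs(P[...,0]-.4275)<.03)&(abs(P[...,1]+.125)<.045)
q=P[m]; print(len(q)); print(np.median(q,0), cv2.minAreaRect((q[:,:2]*1000).astype(np.float32)) if len(q) else '')
s=r.read_state(); R=__import__('scipy.spatial.transform',fromlist=['x']).Rotation.from_quat(s['orientation'],scalar_first=True).as_matrix(); print(s['time_s'],s['eef_pos'],R[:,1],R[:,2],s['joint_positions'])
E
```

```text
time_s: 0.8
eef_pos: [0.3647, 0.3863, 0.2025]
orientation: [0.0, 0.109, 0.994, -0.001]
contact_force: [-0.0, 0.6, -0.7]
gripper_width: 0.0854
grip_force: 0.0
time_s: 1.4
eef_pos: [0.393, 0.1363, 0.2027]
orientation: [0.0, 0.11, 0.994, -0.001]
contact_force: [-0.8, 0.2, -0.5]
gripper_width: 0.0854
grip_force: 0.0
time_s: 2.2
eef_pos: [0.4273, -0.1081, 0.1772]
orientation: [-0.001, 0.107, 0.994, 0.001]
contact_force: [0.0, 0.4, -0.7]
gripper_width: 0.0853
grip_force: 0.0
1967
[ 0.42600442 -0.12799357  0.10373353] ((439.79791259765625, -133.437744140625), (65.51194763183594, 47.09885787963867), 78.1005630493164)
2.25 [ 0.42799401 -0.10799751  0.17806267] [2.10718872e-01 9.77546466e-01 6.81420531e-04] [-6.26684622e-04  8.32159357e-04 -9.99999457e-01] [-3.04131759e-01 -1.72489061e-01  2.10587793e+00  6.48253967e-04
  1.20905099e+00 -1.66284770e+00]
```

View pics/w0.png

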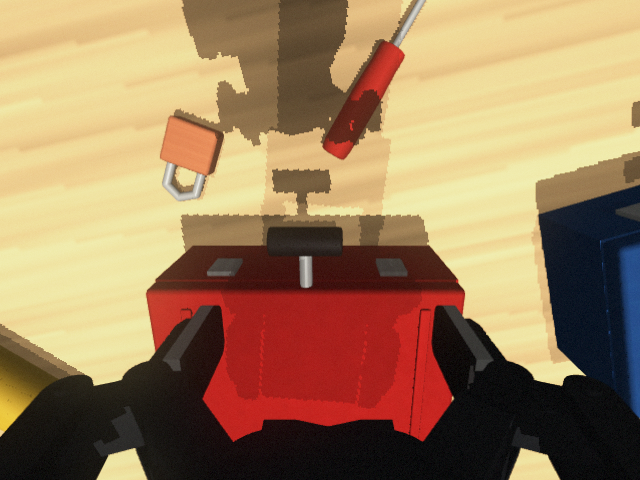

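The wrist view shows the pull at about (268–342, 227–255), its stem below it, and the fingers symmetric on either side. I'll measure it from these pixels alone.

Run:
```python
from h import *
im,P=cloud('w0'); i=im.astype(int)
b=np.zeros(i.shape[:2],bool); b[222:260,262:348]=1
m=b&(i.sum(2)<130)&(P[...,2]>.085)&(P[...,2]<.115)
q=P[m]; print(len(q),np.percentile(q[:,2],[5,50,95,99]), cv2.minAreaRect((q[:,:2]*1000).astype(np.float32)))
ex=np.array([.977,-.2135]);ey=np.array([.2135,.977])
t=q[:,:2]@ey; print('ends',np.percentile(t,[1,99]),'top-line x',np.median((q[:,:2]@ex)[q[:,2]>.1045]))
print('pull y_h:',np.array([.4275,-.125])@ey,'x_h',np.array([.4275,-.125])@ex)
```

```text
1813 [0.09753238 0.10408751 0.10632285 0.10699888] ((428.1877136230469, -125.03115844726562), (53.84800338745117, 20.91066551208496), 78.1005630493164)
ends [-0.0567689  -0.00456643] top-line x 0.4460764723672015
pull y_h: -0.03085375 x_h 0.44435499999999994
```

```bash
python3 -m inch '{"travel":[[0,-0.068,0],[0,-0.068,0],[0,-0.068,-0.2],[0,-0.068,-0.3],[0,-0.068,-0.38],[0,-0.068,-0.42],[0,-0.068,-0.42],[0,-0.068,-0.42]],"turn":[[0,0,0],[0,0,0],[0,0,0],[0,0,0],[0,0,0],[0,0,0],[0,0,0],[0,0,0]]}'
python3 -m inch '{"travel":[[0,0,0],[0,0,0],[0,0,0],[0,0,0],[0,0,0],[0,0,0],[0,0,0],[0,0,0]],"turn":[[0,0,0],[0,0,0],[0,0,0],[0,0,0],[0,0,0],[0,0,0],[0,0,0],[0,0,0]]}' 0 35
python3 - <<'E'
from h import *
snap('wrist','w1')
h=np.array([.6188,-.1675]);
h=np.array([.428,-.125])+.195*np.array([.977,-.2135])
print(h)
for a in np.arange(0,1.46,.1):
    c,s=np.cos(a),np.sin(a); x=-.195*c+.01*s; z=.195*s+.01*c
    print(round(a,2),np.round(np.array([(x+.195)*.977,-(x+.195)*.2135,z-.01])/.25,3))
E
```

```text
time_s: 3.05
eef_pos: [0.4289, -0.1261, 0.0741]
orientation: [0.001, 0.106, 0.994, -0.0]
contact_force: [0.2, 0.2, -0.7]
gripper_width: 0.0853
grip_force: 0.0
time_s: 3.85
eef_pos: [0.4323, -0.1281, 0.0774]
orientation: [0.005, 0.107, 0.994, -0.001]
contact_force: [0.2, 0.4, 15.2]
gripper_width: -0.0001
grip_force: 7.6
[ 0.618515  -0.1666325]
0.0 [ 0. -0.  0.]
0.1 [ 0.008 -0.002  0.078]
0.2 [ 0.023 -0.005  0.154]
0.3 [ 0.046 -0.01   0.229]
0.4 [ 0.075 -0.016  0.301]
0.5 [ 0.112 -0.024  0.369]
0.6 [ 0.155 -0.034  0.433]
0.7 [ 0.204 -0.045  0.493]
0.8 [ 0.259 -0.057  0.547]
0.9 [ 0.319 -0.07   0.596]
1.0 [ 0.383 -0.084  0.638]
1.1 [ 0.451 -0.099  0.673]
1.2 [ 0.522 -0.114  0.701]
1.3 [ 0.596 -0.13   0.722]
1.4 [ 0.671 -0.147  0.735]
```

View pics/w1.png

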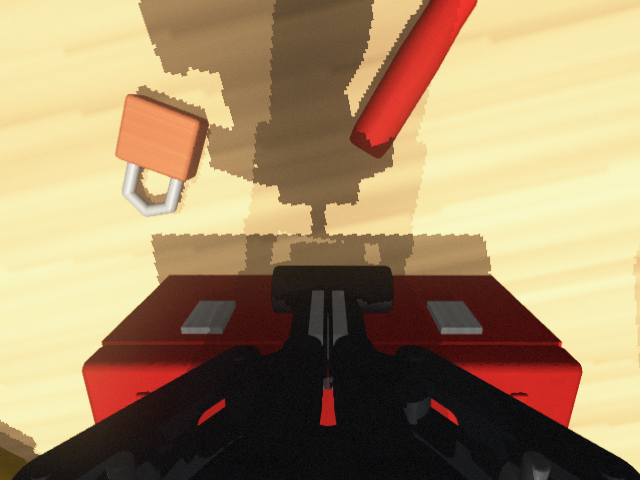

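The fingers shut completely at about (330,300), in front of the pull at (273–392, 266–310), so they missed the grasp. I'll use depth to see where the fingertips and the pull are.

Run:
```python
from h import *
im,P=cloud('w1')
for (u,v) in [(285,275),(285,290),(285,303),(330,275),(375,275),(375,290),(330,285),(318,300),(340,300),(318,330),(330,320),(300,330),(350,330),(250,360),(208,318),(330,405),(200,385)]:
    print(u,v,np.round(P[v,u],4),im[v,u])
s=r.read_state();print(s['eef_pos'],s['contact_force'],s['ft_torque'],s['gripper_width'])
a=cv2.resize(im[230:430,180:480],None,fx=2.6,fy=2.6,interpolation=cv2.INTER_CUBIC)[:,:,::-1].astype(float)
cv2.imwrite('pics/w1c.png',np.clip(255*(a.clip(0)/255)**.45,0,255).astype(np.uint8))
```

```text
285 275 [ 0.4147 -0.1433  0.1011] [39 33 25]
285 290 [ 0.4203 -0.1444  0.1043] [36 31 27]
285 303 [ 0.4259 -0.1456  0.1056] [21 16 11]
330 275 [ 0.4194 -0.1239  0.0999] [30 25 17]
375 275 [ 0.4235 -0.1044  0.1003] [36 28 22]
375 290 [ 0.4284 -0.1058  0.105 ] [30 26 21]
330 285 [ 0.4224 -0.1246  0.1037] [32 27 25]
318 300 [ 0.4212 -0.1293  0.118 ] [63 60 58]
340 300 [ 0.4225 -0.1206  0.1191] [65 62 60]
318 330 [ 0.4211 -0.1287  0.1401] [66 65 61]
330 320 [ 0.4221 -0.1247  0.1333] [17 14 16]
300 330 [ 0.4238 -0.1362  0.1335] [22 19 19]
350 330 [ 0.4266 -0.1184  0.135 ] [18 14 16]
250 360 [ 0.4155 -0.1474  0.1583] [20 16 16]
208 318 [ 0.4439 -0.199   0.0693] [74 72 69]
330 405 [ 0.4844 -0.138   0.1056] [178  35  34]
200 385 [ 0.4133 -0.1584  0.1685] [24 14 13]
[ 0.43238164 -0.12808009  0.07744782] [-0.92957004  0.54767129 15.22752253] [ 0.10418381  0.06623929 -0.01728959] 2.1311018788709588e-05
```

View pics/w1c.png

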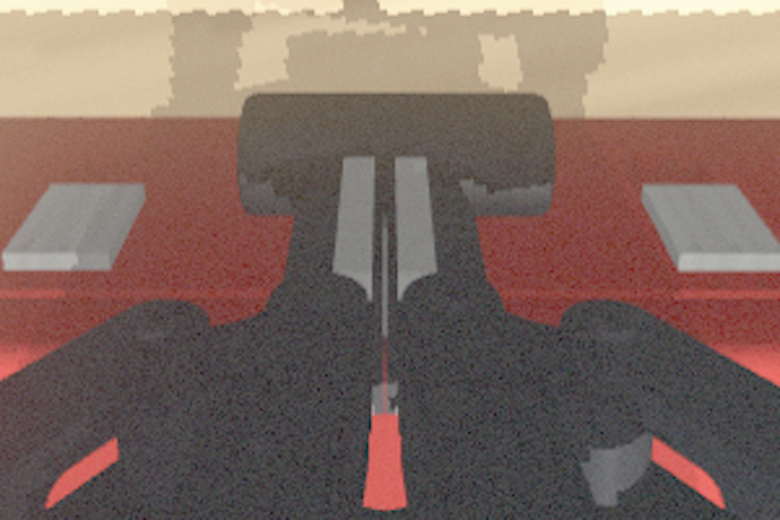

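The depth shows the fingertips resting on top of the roll at z≈0.107, though the reported TCP z is 0.077. The real tip is therefore about 30 mm higher than reported, while x and y agree. I'll lift, open and go 30 mm deeper.

```bash
python3 -m inch '{"travel":[[0,0,0.06],[0,0,0.12],[0,0,0.12],[0,0,0.12],[0,0,0.12],[0,0,0.12],[0,0,0.12],[0,0,0.12]],"turn":[[0,0,0],[0,0,0],[0,0,0],[0,0,0],[0,0,0],[0,0,0],[0,0,0],[0,0,0]]}' 100
python3 -m inch '{"travel":[[0,0,-0.08],[0,0,-0.15],[0,0,-0.2],[0,0,-0.24],[0,0,-0.24],[0,0,-0.24]],"turn":[[0,0,0],[0,0,0],[0,0,0],[0,0,0],[0,0,0],[0,0,0]]}'
python3 - <<'E'
from h import *
snap('wrist','w2'); im,P=cloud('w2')
a=im[:,:,::-1].astype(float); cv2.imwrite('pics/w2.png',(255*(a/255)**.5).astype(np.uint8))
print(r.read_state()['eef_pos'],r.read_state()['contact_force'])
E
```

```text
time_s: 4.7
eef_pos: [0.4275, -0.1263, 0.1025]
orientation: [-0.0, 0.107, 0.994, 0.0]
contact_force: [-0.1, -0.5, -0.2]
gripper_width: 0.0853
grip_force: 0.0
time_s: 5.3
eef_pos: [0.428, -0.1265, 0.043]
orientation: [-0.0, 0.107, 0.994, 0.0]
contact_force: [0.1, 0.2, 0.8]
gripper_width: 0.0855
grip_force: 0.0
[ 0.42842616 -0.12664532  0.04351175] [ 0.57663687 -0.58802851  0.55579896]
```

View pics/w2.png

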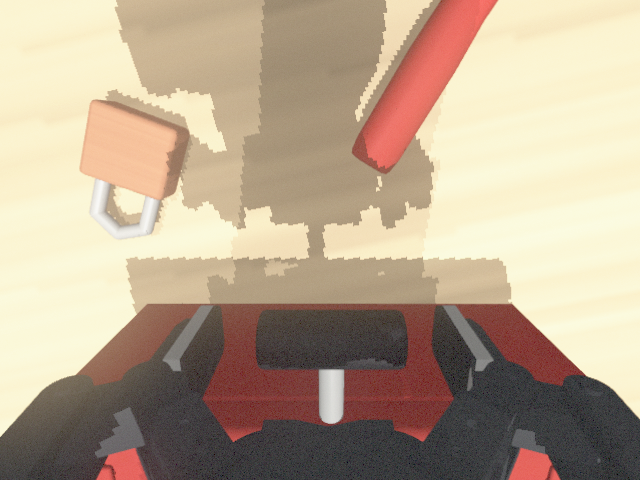

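The pull, at (257–407, 310–368), now sits between the pads. Closing.

```bash
python3 -m inch '{"travel":[[0,0,0],[0,0,0],[0,0,0],[0,0,0],[0,0,0],[0,0,0]],"turn":[[0,0,0],[0,0,0],[0,0,0],[0,0,0],[0,0,0],[0,0,0]]}' 0 35
```

```text
time_s: 5.95
eef_pos: [0.4288, -0.1252, 0.0442]
orientation: [0.001, 0.107, 0.994, 0.001]
contact_force: [-0.9, 6.1, 5.7]
gripper_width: 0.0533
grip_force: 37.2
```

```bash
python3 -m inch '{"travel":[[0.002,0,0.02],[0.003,-0.001,0.04],[0.006,-0.001,0.06],[0.008,-0.002,0.078],[0.012,-0.003,0.1],[0.016,-0.004,0.12],[0.02,-0.005,0.14],[0.023,-0.005,0.154],[0.023,-0.005,0.154]],"turn":[[0,0,0],[0,0,0],[0,0,0],[0,0,0],[0,0,0],[0,0,0],[0,0,0],[0,0,0],[0,0,0]]}'
python3 - <<'E'
from h import *
snap('top','t1'); im,P=cloud('t1'); i=im.astype(int)
red=(i[...,0]>90)&(i[...,1]<60)&(i[...,2]<60)&(P[...,2]>.09)&(P[...,2]<.3)&(P[...,0]>.44)
q=P[red]; xh=(q[:,:2]-[.6185,-.1666])@[.977,-.2135]
k=np.abs(xh+.08)<.06; print(np.polyfit(xh[k],q[k,2],1), r.read_state()['ft_torque'])
E
```

```text
time_s: 6.85
eef_pos: [0.4342, -0.1264, 0.0817]
orientation: [0.0, 0.107, 0.994, 0.001]
contact_force: [3.5, 4.3, -4.3]
gripper_width: 0.0535
grip_force: 37.7
[-0.19459173  0.10555014] [ 0.72741884 -0.25527821 -0.00598649]
```

```bash
python3 -m inch '{"travel":[[0.01,-0.002,0.038],[0.023,-0.005,0.075],[0.037,-0.008,0.111],[0.052,-0.011,0.147],[0.069,-0.015,0.182],[0.089,-0.019,0.215],[0.109,-0.024,0.248],[0.132,-0.029,0.279],[0.155,-0.034,0.31],[0.181,-0.04,0.339],[0.181,-0.04,0.339]],"turn":[[0,0,0],[0,0,0],[0,0,0],[0,0,0],[0,0,0],[0,0,0],[0,0,0],[0,0,0],[0,0,0],[0,0,0],[0,0,0]]}'
```

```text
time_s: 8.0
eef_pos: [0.4794, -0.1363, 0.167]
orientation: [-0.0, 0.107, 0.994, 0.001]
contact_force: [-0.5, 6.9, -2.3]
gripper_width: 0.0537
grip_force: 37.9
```

```bash
python3 -m inch '{"travel":[[0.027,-0.006,0.028],[0.055,-0.012,0.054],[0.084,-0.018,0.08],[0.115,-0.025,0.103],[0.146,-0.032,0.125],[0.179,-0.039,0.145],[0.212,-0.046,0.164],[0.247,-0.054,0.18],[0.282,-0.061,0.196],[0.318,-0.069,0.208],[0.318,-0.069,0.208]],"turn":[[0,0,0],[0,0,0],[0,0,0],[0,0,0],[0,0,0],[0,0,0],[0,0,0],[0,0,0],[0,0,0],[0,0,0],[0,0,0]]}'
```

```text
time_s: 9.1
eef_pos: [0.559, -0.1537, 0.2188]
orientation: [-0.0, 0.107, 0.994, 0.001]
contact_force: [-0.2, 5.0, 0.8]
gripper_width: 0.0533
grip_force: 40.2
```

Tracking well at about 1.2 rad. I'll carry on to about 1.38 rad and then look.

```bash
python3 -m inch '{"travel":[[0.018,-0.004,0.006],[0.037,-0.008,0.012],[0.055,-0.012,0.017],[0.074,-0.016,0.021],[0.092,-0.02,0.025],[0.111,-0.024,0.028],[0.13,-0.028,0.031],[0.134,-0.029,0.032],[0.134,-0.029,0.032]],"turn":[[0,0,0],[0,0,0],[0,0,0],[0,0,0],[0,0,0],[0,0,0],[0,0,0],[0,0,0],[0,0,0]]}'
python3 - <<'E'
from h import *
snap('scene','s2')
E
```

```text
time_s: 10.0
eef_pos: [0.5917, -0.1609, 0.2266]
orientation: [-0.001, 0.107, 0.994, 0.001]
contact_force: [-0.4, 4.4, 1.3]
gripper_width: 0.0536
grip_force: 40.5
```

View pics/s2.png

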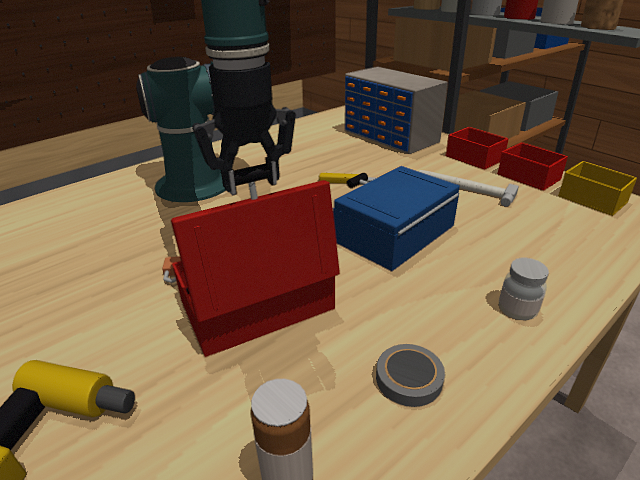

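The lid stands nearly upright at about (255,245), with the pull in the fingers at (250,178); the blue chest is shut. I'll release and withdraw straight up.

```bash
python3 -m inch '{"travel":[[0,0,0],[0,0,0],[0,0,0],[0,0,0],[0,0,0],[0,0,0]],"turn":[[0,0,0],[0,0,0],[0,0,0],[0,0,0],[0,0,0],[0,0,0]]}' 100
python3 -m inch '{"travel":[[0,0,0.05],[0,0,0.12],[0,0,0.2],[0,0,0.35],[0,0,0.5],[0,0,0.5],[-0.2,0,0.5],[-0.4,0,0.5],[-0.6,0,0.5],[-0.6,0,0.5],[-0.6,0,0.5],[-0.6,0,0.5]],"turn":[[0,0,0],[0,0,0],[0,0,0],[0,0,0],[0,0,0],[0,0,0],[0,0,0],[0,0,0],[0,0,0],[0,0,0],[0,0,0],[0,0,0]]}'
python3 -m inch '{"travel":[[0,0,0],[0,0,0],[0,0,0],[0,0,0],[0,0,0],[0,0,0],[0,0,0],[0,0,0],[0,0,0],[0,0,0],[0,0,0],[0,0,0]],"turn":[[0,0,0],[0,0,0],[0,0,0],[0,0,0],[0,0,0],[0,0,0],[0,0,0],[0,0,0],[0,0,0],[0,0,0],[0,0,0],[0,0,0]]}'
python3 - <<'E'
from h import *
snap('scene','s3'); im,P=cloud('s3'); i=im.astype(int)
m=np.zeros(i.shape[:2],bool); m[195:300,190:330]=1
m&=(i[...,0]>90)&(i[...,1]<70)&(P[...,2]>.12)
q=P[m]; xh=(q[:,:2]-[.6185,-.1666])@[.977,-.2135]
f=np.polyfit(q[:,2],xh,1); print('lid angle',np.pi/2+np.arctan(f[0]),len(q))
E
```

```text
time_s: 10.65
eef_pos: [0.5918, -0.1624, 0.2262]
orientation: [0.0, 0.107, 0.994, -0.0]
contact_force: [-0.1, -0.3, 0.4]
gripper_width: 0.0856
grip_force: 0.0
time_s: 11.85
eef_pos: [0.4426, -0.1624, 0.3519]
orientation: [0.001, 0.107, 0.994, -0.0]
contact_force: [0.8, -0.7, 0.3]
gripper_width: 0.0854
grip_force: 0.0
time_s: 13.05
eef_pos: [0.4418, -0.1622, 0.3512]
orientation: [0.0, 0.107, 0.994, 0.0]
contact_force: [-0.1, -0.4, 0.0]
gripper_width: 0.0853
grip_force: 0.0
lid angle 1.4365974376642905 10175
```

View pics/s3.png

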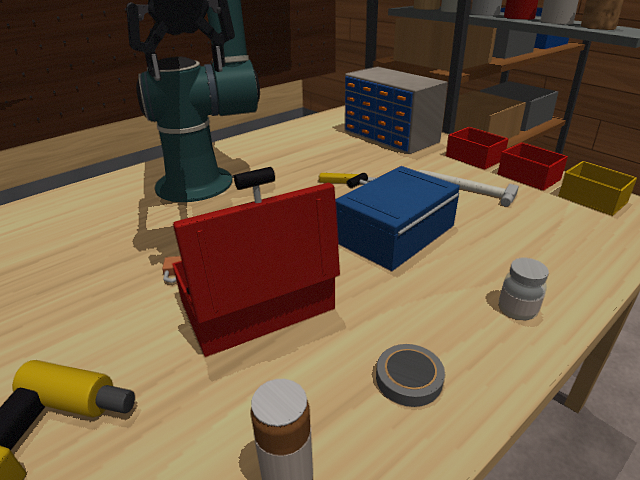

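The lid stands open with its pull free at (254,178), the gripper is well clear, and the blue chest is shut. I'll wait a little for the struts to finish, then check again.

```bash
for k in 1 2; do python3 -m inch '{"travel":[[0,0,0],[0,0,0],[0,0,0],[0,0,0],[0,0,0],[0,0,0],[0,0,0],[0,0,0],[0,0,0],[0,0,0],[0,0,0],[0,0,0]],"turn":[[0,0,0],[0,0,0],[0,0,0],[0,0,0],[0,0,0],[0,0,0],[0,0,0],[0,0,0],[0,0,0],[0,0,0],[0,0,0],[0,0,0]]}' >/dev/null; done
python3 - <<'E'
from h import *
snap('scene','s4'); im,P=cloud('s4'); i=im.astype(int)
m=np.zeros(i.shape[:2],bool); m[195:300,190:330]=1
m&=(i[...,0]>90)&(i[...,1]<70)&(P[...,2]>.12)
q=P[m]; xh=(q[:,:2]-[.6185,-.1666])@[.977,-.2135]
f=np.polyfit(q[:,2],xh,1); a=np.pi/2+np.arctan(f[0]); print('lid angle',a)
if a>1.42: print(r.sign_off())
E
```

```text
lid angle 1.4369216381042855
the job is handed in; nothing more can be done
None
```

The red lid stands fully open and steady, measured at about 1.44 rad (stop 1.45) with the gripper clear; the blue chest looks shut in the images. The first grasp closed on top of the pull because the fingertips sat about 30 mm higher than the reported TCP, so I regripped 30 mm lower.

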